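# Unlock the power box and switch it on

### The job

The grey power box on the bench is locked and switched off. Take the steel T-key from its wooden block, push it fully home in the keyhole on the box's sloping front and turn it clockwise as far as it goes to draw the hidden bolt; then raise the lid to about 60 degrees, where it stays by itself, and push the black main switch handle inside all the way over to the back. Leave the key in the lock, and leave the other things on the bench where they are.

Things in the scene. Friction and masses are not known exactly. Their poses are not given: they have to be found in the camera images.
- key: steel T-key, 75 mm, 140 g. Origin at its tip; z up the shank, y along bit and handle. Bit 24 (y) x 10 (x) x 12 mm high at the tip; shank 10 mm round; collar 24 mm round, underside 20 mm above the tip (it rests on the block, and on the keyplate when fully home); cross handle 76 (y) x 12 (x) x 14 mm high, centre 68 mm above the tip. A half turn about z gives the same key.
- key_block: fixed wooden block 60 (x) x 120 (y) x 42 mm high; the key stands upright in its slot (14 x 28 mm, 26 mm deep, long along y) in the middle; an empty 10 mm hole on either side. Origin at the centre of its underside. It stands left or right of the power box.
- power_box: fixed grey steel box, 220 mm deep (x) x 260 wide (y; 290 over its side sockets) x 113 high. Origin at the centre of its underside; x from its front (facing the robot) to its back, y to its left. The lid's hinge line runs along y through (110, 0, 110) mm of this frame. Front wall 68 mm high; side walls 110 mm, falling to 68 mm over the front 65 mm.
- keyhole (a point): steel plate 42 x 60 mm on the lid's sloping front. Origin at the keyhole's centre on the outer face; z straight out (lid shut: 33 degrees from vertical, towards the robot), y along the keyhole, x up the slope. Shut, its origin is at (-81, 0, 94) mm of the power box. Keyhole 27 (y) x 13 mm (x), chamfered.
- key_seat (a point): where the key's tip comes when fully home: 20 mm behind the keyplate's face, on the lock's axis; same axes as the keyhole. The plate is 6 mm thick, the barrel's slot behind it 17 mm deep. The bit must be wholly behind the plate (collar on the plate) to turn; once turned it cannot be drawn out and serves as a handle for the lid.
- lock (a joint): turn of the lock barrel, rad: 0 locked, its slot in line with the keyhole; grows as it is turned clockwise seen from outside; stop at 1.31. The bolt is clear of its keeper from about 0.85. It stays where it is left; friction about 0.06 Nm. The key has about 0.14 rad of play in it either way.
- lid (a joint): lid angle in rad, 0 shut, 1.5 fully open; the front rises and swings to the back about the hinge line. Friction hinges hold it at any angle; lifting takes about 4 N at the keyplate. While locked it gives less than 0.03.
- main_switch (a joint): main switch handle under the lid, in rad: 0 off (leaning towards the front), 1.0 on (leaning towards the back); it stays where it is left, about 2 N at the bar moves it.
- switch_bar (a point): centre of the black crossbar of the main switch handle, 12 x 50 (along the box's y) x 12 mm, 34 mm above its pivot; the pivot line runs along y through (10, 0, 58) mm of the power box. The white switch body below it reaches up to 62 mm.
- sanding_block: wooden sanding block lying flat, 63 x 112 x 29 mm, to be left alone. Origin at the centre of its underside.
- chuck_key: plain T-handled lathe chuck key lying flat, 75 x 112 x 12 mm; not the key of the box, to be left alone.
- pencil: pencil, 175 mm, to be left alone.
- screwdriver_yellow: screwdriver, 200 mm, to be left alone.
- tape_measure: tape measure, 36 x 83 x 63 mm, to be left alone.
Things that resemble listed ones, but are neither listed nor needed, are in the scene too. There is more than one size of the key; the one meant has the size given above.

How it is judged:
By the outcome, as a careful person would: the job done as asked, in the order asked, and still so for the second after the job is handed in, with the robot touching nothing.
It also fails if it takes over 72 s, if anything falls off the work surface, if the arm or the gripper's body presses on something with over 40 N, if the wrist force passes 120 N, or if a joint passes its speed limit or range.

### The arm

A 6-joint arm with a two-finger parallel gripper is mounted at the origin on a cart in front of the work surface, level with it; the furniture and walls round the work are solid. World frame = base frame: x ahead of the robot, y to its left, z up, the work surface at z = 0. Lengths are in m, angles in rad, forces in N, time in s.
With the tool pointing down it reaches from about 0.3 to 0.775 m from the base axis. Payload 14.6 kg.
Tool frame: the origin (TCP) lies at the very end of the fingers, on their centre line; the grasp point (between the pads) lies 19 mm behind it; z points along the fingers, y is the line along which they close (so a half turn about z gives the same grasp; the last joint's range is limited). The gripper opens to 94 mm and grips with 3 to 60 N. Pads are 16 mm wide; open, the fingers measure 119 mm over their backs; the gripper's body (75 mm by 177 mm) begins 78 mm behind the grasp point.
Start: joints at [1.033, 0.3, 1.521, -0, 1.321, -0.067], TCP at [0.249, 0.49, 0.205] pointing down, gripper open.
Joint ranges: [-3.03, 3.03], [-0.79, 2.21], [0.23, 2.52], [-1.04, 4.18], [0, 3.07], [-2.55, 2.55]. Speed limits (rad/s): [2.22, 2.22, 2.57, 3.14, 3.14, 3.14].

### API

Orientations are given as [roll, pitch, yaw] about the fixed x, y, z axes, in that order (R = Rz(yaw) Ry(pitch) Rx(roll)).
In Python, from station import ctrl gives the robot as it stands.
- The arm moves only by the tool move_arm, never from a script. Its argument "increments" is a list of rows, each a list of 7 numbers: the opening, from 0 (shut) to 1 (fully open), then the shift along the tool's x, y, z in units of 50 mm (1.0 is 50 mm), then the turn, a rotation vector about the tool's x, y, z in rad. In form: [[claw, tx, ty, tz, rx, ry, rz], ...]. A call has 1 to 20 rows; each row shifts and turns the commanded pose from where the row before left it, along the tool's axes as they then stand; what a row does not reach is not made up. A row lasts 1/10 s, in which the tool goes at most 50 mm and 8.59 degrees, less where a joint would pass 70% of its speed; a pose out of reach is approached as far as the arm can. A call is refused whole if a number of a shift passes 1 or a number of a turn 0.15, either way. A call with a gripper value outside its range is refused whole. The fingers move at their own pace and stop on an object; "force" is the grip in N (left out, the last holds). Time passes only in rows, so rows that do not move let the fingers close. It gives the time, the measured TCP pose, the force, the opening and the grip force at its end, in the units of the state.
- ctrl.get_obs(): the state, without advancing time (a new reading comes with each control period).
- ctrl.camera(name): name is "scene" or "top" or "wrist"; returns a dict with "color" (400x640x3 uint8, blue, green, red), "K" (3x3 intrinsics, pixels), "pose" (4x4, takes a point from camera to world coordinates); the wrist camera has in their place "tool_from_camera" (4x4, takes a point from camera to tool coordinates, whose origin is the TCP and whose axes are the flange's). Camera axes: x right, y down, z forward; pixel columns grow to the right and rows downward; lengths in m; the calibration is good to about 2 mm. A picture is of the moment at which its call begins: read the wrist's pose just before it. There is no depth.
- ctrl.hand_in(): hands the job in; it is judged then, once.
Trained networks look in a picture, given as the dict that the camera call returned (one of the last four; its "shot" number tells which), for a name from the list of things; names that differ only in an ending like _2 or _b are one class to them, and where a whole thing is asked for, a point or a joint stands for the part that bears it (a point fixed in the world has none). Each returns a list of dicts, best first, with "conf" (0 to 1); they miss things now and then, are a little off and sometimes report something else, mostly with a low value. They report only what shows in the picture. A call takes as long as a camera call. They do not tell look-alikes from the thing itself.
- ctrl.cut_out(name, picture): "mask" (400x640 bool, what is visible of it) and "centre" ([row, column] in pixels, amid what is visible of it).
The state is a dict: "time_s": time; "qpos": joint angles; "joint_vel": joint speeds; "tau": joint torques, N m; "ee_pos": TCP position; "eef_rot": TCP orientation; "force": force on the tool from outside, world axes, zero at the start; "moment": the same for the moment, N m; "grip_width": finger opening in m; "grip_force": force on a finger pad.
Only numpy, scipy, OpenCV 4.12 (cv2) and the standard library are available. Lean on these libraries where they do the work, as an engineer would, in place of code of your own. Each camera call takes 0.05 s, during which the arm holds its last target. There are 200 camera calls.

## Working session

There is one attempt and no reset: what is moved stays moved. The work goes in short steps, Python scripts to look and compute and a tool call to move; the robot and the scene stay as the last step left them, time stands still between calls to the robot, and variables do not carry over. Pictures are saved under pics/ and viewed, at most 12 in all, crops included, and the job is handed in when it is done.

Besides the shell and the picture viewer there is one more tool, called as name(argument=value, ...), one argument or row to a line, values as JSON. move_arm: Moves the arm, as the interface text tells. Its arguments: {"type":"object","properties":{"increments":{"type":"array","items":{"type":"array","items":{"type":"number"}}},"force":{"type":"number"}},"required":["increments"]}

```bash
mkdir -p pics; ls; python3 - <<'E'
from station import ctrl
import cv2,numpy as np
o=ctrl.get_obs();print(o)
ims=[]
for n in("scene","top"):
    p=ctrl.camera(n);cv2.imwrite(f"pics/{n}0.png",p["color"]);print(n,p["K"].tolist(),np.round(p["pose"],4).tolist())
    for t in("key","key_block","power_box","keyhole","sanding_block","chuck_key","tape_measure"):
        for d in ctrl.cut_out(t,p): print(t,round(d["conf"],2),np.round(d["centre"]),d["mask"].sum())
E
```

```text
pics
{'time_s': 0.0, 'qpos': array([ 1.03337148e+00,  3.00446880e-01,  1.52158104e+00,  3.46877145e-05,
        1.32071410e+00, -6.66018172e-02]), 'joint_vel': array([ 2.14637541e-04, -1.09658467e-05, -1.46104475e-04, -1.21602704e-03,
       -1.09176756e-03, -6.79188800e-04]), 'tau': array([-1.31841629e-03, -5.31820321e+01, -3.52724648e+01,  7.07389601e-02,
        2.45460105e-02, -9.25675954e-05]), 'ee_pos': array([0.24934988, 0.48993076, 0.20489964]), 'eef_rot': array([-3.14044807e+00, -1.10017991e-04,  2.67076096e+00]), 'force': array([-0.17068219,  0.23716292,  0.44537817]), 'moment': array([0.01175028, 0.01929847, 0.00460076]), 'grip_force': 0.0, 'grip_width': 0.09404068683956007}
scene [[497.4946639152889, 0.0, 310.80758807602285], [0.0, 497.4946639152889, 200.49498978637843], [0.0, 0.0, 1.0]] [[0.0198, 0.6828, -0.7304, 1.6454], [0.9997, -0.0262, 0.0026, -0.0011], [-0.0174, -0.7302, -0.683, 1.1125], [0.0, 0.0, 0.0, 1.0]]
key 0.59 [211. 399.] 291
key 0.44 [178. 422.] 157
key 0.22 [224. 444.] 286
key_block 0.95 [196. 417.] 765
power_box 0.91 [225. 309.] 6392
power_box 0.53 [180. 420.] 155
keyhole 0.88 [211. 305.] 4114
sanding_block 0.73 [199. 202.] 616
chuck_key 0.56 [231. 204.] 157
tape_measure 0.65 [222. 445.] 288
tape_measure 0.21 [211. 308.] 4126
top [[461.3211154894744, 0.0, 329.1386671628725], [0.0, 461.3211154894744, 204.308782796441], [0.0, 0.0, 1.0]] [[-0.0279, -0.9819, 0.1874, 0.2986], [-0.9996, 0.027, -0.0069, 0.018], [0.0017, -0.1875, -0.9823, 1.3519], [0.0, 0.0, 0.0, 1.0]]
key 0.61 [197. 236.] 278
key 0.49 [237. 207.] 147
key_block 0.74 [240. 215.] 988
key_block 0.69 [186. 334.] 8128
power_box 0.57 [187. 334.] 8411
keyhole 0.69 [186. 336.] 8215
sanding_block 0.87 [236. 456.] 876
chuck_key 0.5 [188. 439.] 233
tape_measure 0.67 [187. 198.] 399
```

```bash
python3 - <<'E'
import cv2,numpy as np
a=cv2.imread("pics/scene0.png")[130:280,150:500];b=cv2.imread("pics/top0.png")[120:290,150:500]
f=lambda i:cv2.resize(i,None,fx=1.8*1.25,fy=1.8*1.25 if 0 else 1.75*1,interpolation=cv2.INTER_CUBIC)
g=lambda i:cv2.resize(i,None,fx=1.8,fy=1.8,interpolation=cv2.INTER_CUBIC)
cv2.imwrite("pics/c0.png",np.vstack([g(a),g(b)]))
E
```

```text
(no output)
```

View pics/c0.png

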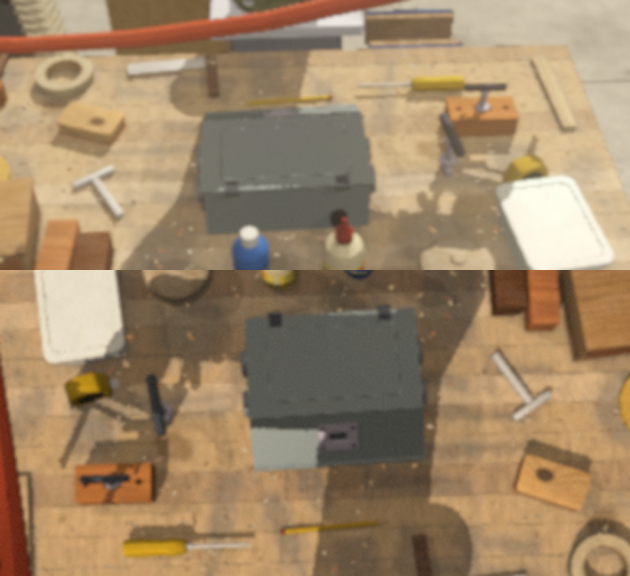

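The crop shows the grey box in the middle, the brown key block with the key to its left (top view about (214,239)), and a look‑alike key lying at about (237,197). The keyplate is at about (336,214) in the top view.

```bash
cat > h.py <<'E'
from station import ctrl
import cv2,numpy as np
from scipy.spatial.transform import Rotation as R
def T(p,rpy):
    M=np.eye(4);M[:3,:3]=R.from_euler('xyz',rpy).as_matrix();M[:3,3]=p;return M
def tool():
    o=ctrl.get_obs();return T(o["ee_pos"],o["eef_rot"])
def cam(n):
    t=tool();p=ctrl.camera(n)
    if n=="wrist":p["pose"]=t@p["tool_from_camera"]
    return p
def onz(p,uv,z):
    d=p["pose"][:3,:3]@np.linalg.inv(p["K"])@[uv[0],uv[1],1];c=p["pose"][:3,3]
    return c+d*(z-c[2])/d[2]
def proj(p,X):
    X=np.atleast_2d(X);Y=(X-p["pose"][:3,3])@p["pose"][:3,:3];u=Y@p["K"].T;return u[:,:2]/u[:,2:]
def tri(obs): # [(p,uv)...]
    A=[];b=[]
    for p,uv in obs:
        d=p["pose"][:3,:3]@np.linalg.inv(p["K"])@[uv[0],uv[1],1];d/=np.linalg.norm(d)
        P=np.eye(3)-np.outer(d,d);A.append(P);b.append(P@p["pose"][:3,3])
    return np.linalg.lstsq(np.vstack(A),np.hstack(b),rcond=None)[0]
def delta(G): # rows needed in tool axes from current to G
    D=np.linalg.inv(tool())@G;return D[:3,3]/.05,R.from_matrix(D[:3,:3]).as_rotvec()
E
python3 - <<'E'
from h import *
p=cam("top");s=cam("scene");w=cam("wrist")
print(np.round(w["tool_from_camera"],4).tolist(),w["K"][0])
print("block",onz(p,(214,239),.042),onz(s,(417,196),.042))
print("keyhole",onz(p,(336,212),.094))
print("key",onz(p,(208,237),.11))
for t in("key","key_block"):
    for d in ctrl.cut_out(t,w): print(t,d["conf"],d["centre"])
cv2.imwrite("pics/w0.png",w["color"])
for (x,y) in[(247,312),(415,310),(424,460),(254,468)]: print(onz(p,(150+x/1.8,120+(y-270)/1.8),.1))
E
```

```text
[[-0.0013, -0.9573, -0.2889, 0.084], [1.0, -0.0009, -0.0014, -0.0002], [0.0011, -0.2889, 0.9573, -0.1795], [0.0, 0.0, 0.0, 1.0]] [324.66234529   0.         320.69241919]
block [0.45691792 0.33947301 0.042     ] [0.49279998 0.33913387 0.042     ]
keyhole [ 0.51635295 -0.00920229  0.094     ]
key [0.45457623 0.33909237 0.11      ]
key 0.67 [390.5, 294.2]
key_block 0.95 [371.9, 280.6]
[0.71650505 0.12305359 0.1       ]
[ 0.71257362 -0.14154982  0.1       ]
[ 0.47390761 -0.14361497  0.1       ]
[0.46879013 0.11510928 0.1       ]
```

View pics/w0.png

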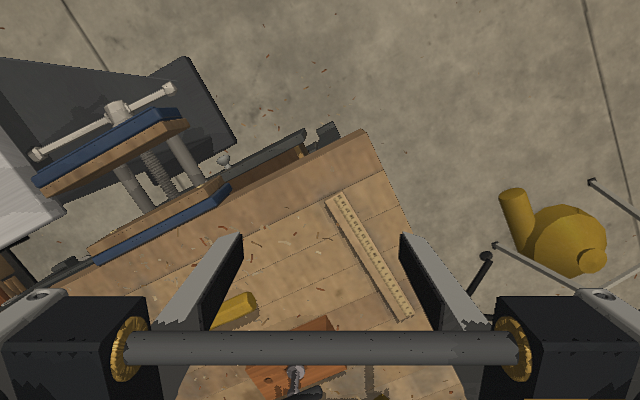

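move_arm(
  increments=[
    [1, -0.85, -0.13, -0.15, 0, 0, 0],
    [1, -0.85, -0.13, -0.15, 0, 0, 0],
    [1, -0.85, -0.13, -0.15, 0, 0, 0],
    [1, -0.85, -0.13, -0.15, 0, 0, 0],
    [1, -0.85, -0.13, -0.15, 0, 0, 0],
    [1, -0.85, -0.13, -0.15, 0, 0, 0],
    [1, 0, 0, 0, 0, 0, 0.1375],
    [1, 0, 0, 0, 0, 0, 0.1375],
    [1, 0, 0, 0, 0, 0, 0.1375],
    [1, 0, 0, 0, 0, 0, 0.1375],
    [1, 0, 0, 0, 0, 0, 0.1375],
    [1, 0, 0, 0, 0, 0, 0.1375],
    [1, 0, 0, 0, 0, 0, 0.1375],
    [1, 0, 0, 0, 0, 0, 0.1375],
    [1, 0, 0, 0, 0, 0, 0],
    [1, 0, 0, 0, 0, 0, 0],
  ],
)

```text
time_s: 2.65
ee_pos: [0.459, 0.3397, 0.2504]
eef_rot: [-3.142, 0.0, 1.575]
force: [-0.3, -0.2, 0.7]
grip_width: 0.0939
grip_force: 0.0
```

```bash
python3 - <<'E'
from h import *
w=cam("wrist");print(ctrl.get_obs()["ee_pos"],ctrl.get_obs()["qpos"])
np.savez("w1.npz",pose=w["pose"],K=w["K"])
for t in("key","key_block"):
    for d in ctrl.cut_out(t,w): 
        r=cv2.minAreaRect(np.argwhere(d["mask"])[:,::-1].astype(np.float32));print(t,d["conf"],d["centre"],r)
cv2.imwrite("pics/w1.png",w["color"])
E
```

```text
[0.45904992 0.33972111 0.25043097] [ 5.72976282e-01  3.17774276e-01  1.39336573e+00 -9.57049411e-06
  1.43049366e+00  5.69106967e-01]
key 0.79 [235.0, 418.4] ((420.572998046875, 229.8367156982422), (39.95309829711914, 87.96559143066406), 81.34745788574219)
key 0.65 [171.2, 323.7] ((322.5, 175.5), (69.0, 19.0), 90.0)
key_block 0.8 [156.1, 312.7] ((322.4999694824219, 164.5), (50.99999237060547, 98.99998474121094), -0.0)
```

View pics/w1.png

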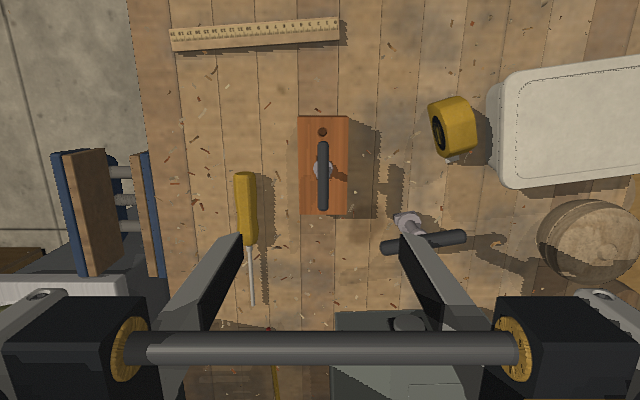

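The block's key has its handle from about (323,140) to (323,212), aligned with the image. The look‑alike lies near (420,238), and the yellow screwdriver at about (248,210) is close to the left finger's path.

```bash
python3 - <<'E'
from h import *
w=np.load("w1.npz")
for z in(.09,.097):
  print(z,[np.round(onz(w,uv,z),4) for uv in((323,141),(322.5,211.5),(322.5,176))])
for uv in((299,116),(347,116),(347,214),(299,214)): print(onz(w,uv,.042))
E
```

```text
0.09 [array([0.4616, 0.3822, 0.09  ]), array([0.4614, 0.3046, 0.09  ]), array([0.4612, 0.3449, 0.09  ])]
0.097 [array([0.4615, 0.383 , 0.097 ]), array([0.4613, 0.307 , 0.097 ]), array([0.4612, 0.3465, 0.097 ])]
[0.43392124 0.40500254 0.042     ]
[0.48962192 0.40516369 0.042     ]
[0.49280291 0.2844893  0.042     ]
[0.43193498 0.28431257 0.042     ]
```

move_arm(
  increments=[
    [1, 0.1, 0.04, 0.7, 0, 0, 0],
    [1, 0, 0, 0.8, 0, 0, 0],
    [1, 0, 0, 0.8, 0, 0, 0],
    [1, 0, 0, 0.8, 0, 0, 0],
    [1, 0, 0, 0.48, 0, 0, 0],
    [1, 0, 0, 0, 0, 0, 0],
    [0, 0, 0, 0, 0, 0, 0],
    [0, 0, 0, 0, 0, 0, 0],
    [0, 0, 0, 0, 0, 0, 0],
    [0, 0, 0, 0, 0, 0, 0],
    [0, 0, 0, 0, 0, 0, 0],
    [0, 0, 0, 0, 0, 0, 0],
    [0, 0, 0, 0, 0, 0, 0],
    [0, 0, 0, 0, 0, 0, 0],
  ],
  force=40,
)

```text
time_s: 4.2
ee_pos: [0.461, 0.3447, 0.0714]
eef_rot: [-3.142, -0.0, 1.571]
force: [-0.6, -0.5, 0.6]
grip_width: 0.0334
grip_force: 0.0
```

move_arm(
  increments=[
    [0, 0, 0, 0, 0, 0, 0],
    [0, 0, 0, 0, 0, 0, 0],
    [0, 0, 0, 0, 0, 0, 0],
    [0, 0, 0, 0, 0, 0, 0],
    [0, 0, 0, 0, 0, 0, 0],
    [0, 0, 0, -0.3, 0, 0, 0],
    [0, 0, 0, -0.6, 0, 0, 0],
    [0, 0, 0, -0.8, 0, 0, 0],
    [0, 0, 0, -0.8, 0, 0, 0],
    [0, 0, 0, -0.7, 0, 0, 0],
    [0, 0, 0, 0, 0, 0, 0],
  ],
)

```text
time_s: 5.3
ee_pos: [0.4622, 0.3455, 0.2377]
eef_rot: [3.134, -0.005, 1.571]
force: [-0.7, 0.5, -1.2]
grip_width: 0.0116
grip_force: 40.0
```

move_arm(
  increments=[
    [0, 0, 0, 0, -0.115, 0, 0],
    [0, 0, 0, 0, -0.115, 0, 0],
    [0, 0, 0, 0, -0.115, 0, 0],
    [0, 0, 0, 0, -0.115, 0, 0],
    [0, 0, 0, 0, -0.116, 0, 0],
    [0, -0.4, -0.1, -0.15, 0, 0, 0],
    [0, -0.8, -0.1, -0.1, 0, 0, 0],
    [0, -0.9, -0.1, -0.1, 0, 0, 0],
    [0, -0.9, -0.1, -0.1, 0, 0, 0],
    [0, -0.9, 0, -0.1, 0, 0, 0],
    [0, -0.9, 0, 0, 0, 0, 0],
    [0, -0.9, 0, 0, 0, 0, 0],
    [0, -0.9, 0, 0, 0, 0, 0],
    [0, -0.9, 0, 0, 0, 0, 0],
    [0, -0.8, 0, 0, 0, 0, 0],
    [0, 0, 0, 0, 0, 0, 0],
    [0, 0, 0, 0, 0, 0, 0],
  ],
)

```text
time_s: 7.0
ee_pos: [0.4289, -0.0687, 0.2432]
eef_rot: [2.567, -0.0, 1.568]
force: [0.3, 0.7, -1.3]
grip_width: 0.0116
grip_force: 40.0
```

```bash
python3 - <<'E'
from h import *
w=cam("wrist");o=ctrl.get_obs();print(o["ee_pos"],o["eef_rot"],o["qpos"])
np.savez("w2.npz",pose=w["pose"],K=w["K"])
for t in("key","keyhole"):
    for d in ctrl.cut_out(t,w): print(t,d["conf"],d["centre"],d["mask"].sum())
cv2.imwrite("pics/w2.png",w["color"])
E
```

```text
[ 0.42903776 -0.06760814  0.2432585 ] [ 2.56686177e+00 -5.11671031e-04  1.56998468e+00] [-0.36194274 -0.32373649  2.150702    0.27463549  0.78911751 -0.50268089]
key 0.82 [250.7, 320.2] 2807
keyhole 0.69 [103.6, 354.5] 40602
keyhole 0.19 [127.9, 315.5] 300
```

View pics/w2.png

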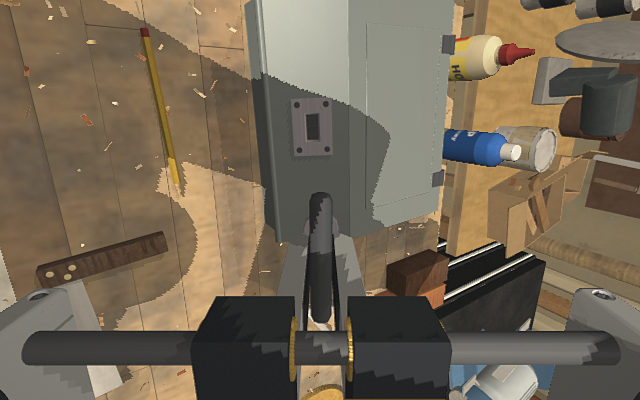

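The keyplate shows at (292–331, 97–157) with the keyhole at about (312,127), turned a few degrees. The key's handle is in the fingers at (320,255).

```bash
python3 - <<'E'
import cv2
a=cv2.imread("pics/w2.png")[88:166,280:344]
cv2.imwrite("pics/c2.png",cv2.resize(a,None,fx=7,fy=7,interpolation=cv2.INTER_NEAREST))
E
```

```text
(no output)
```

View pics/c2.png

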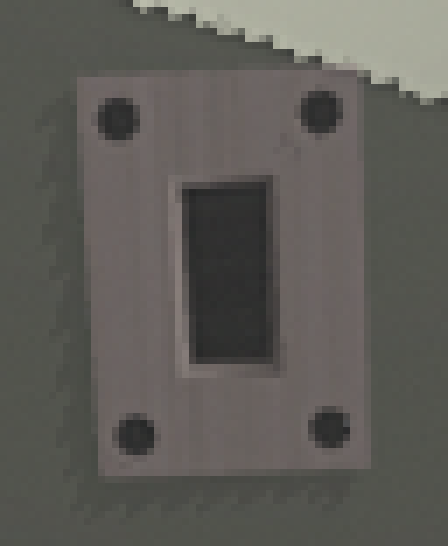

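```bash
cat >> h.py <<'E'
def boxT(x,y,a,z=0): return T([x,y,z],[0,0,a])
c,s=np.cos(np.radians(33)),np.sin(np.radians(33))
KH=np.eye(4);KH[:3,:3]=np.array([[c,0,-s],[0,1,0],[s,0,c]]);KH[:3,3]=[-.081,0,.094]
E
python3 - <<'E'
from h import *
from scipy.optimize import least_squares
w=np.load("w2.npz")
uv=np.array([[78,77],[361,69],[370,468],[99,476]])/7+[280,88]-.5
P=np.array([[-21,30,0],[21,30,0],[21,-30,0],[-21,-30,0]])*1e-3
def f(q):
    M=boxT(q[0],q[1],q[2],q[3])@KH
    return (proj(w,P@M[:3,:3].T+M[:3,3])-uv).ravel()
for fix in(1,0):
    r=least_squares((lambda q:f([*q,0])) if fix else f,[.59,0,0] if fix else[.59,0,0,0],x_scale=.01)
    print(r.x,np.round(r.fun,2))
    M=boxT(*r.x)@KH; print(M[:3,3])
    # targets: key tip 30mm out
    # keyhole inner-edge check (27x13)
    # key bit currently? handle ends in w2 give the grasp offset
E
```

```text
[ 0.59614533 -0.01099066  0.03148762] [-0.09 -0.21  0.11 -0.33 -0.08  0.3   0.12  0.29]
[ 0.51518548 -0.01354073  0.094     ]
[ 0.59737308 -0.01119076  0.03115517 -0.00204322] [ 0.05 -0.04 -0.03 -0.14 -0.24  0.11  0.21  0.08]
[ 0.51641239 -0.01371392  0.09195678]
```

```bash
cat >> h.py <<'E'
M0=boxT(.5968,-.0111,.0313,-.001)
K0=M0@KH
F=np.array([[0,1,0,0],[1,0,0,0],[0,0,-1,0],[0,0,0,1.]])
def keyT(h,dx=0,dy=0): # tool pose with tip h above plate face
    D=np.eye(4);D[:3,3]=[dx,dy,h+.049];return K0@D@F
E
python3 - <<'E'
from h import *
print(delta(keyT(.012))); print(ctrl.get_obs()["eef_rot"])
w=np.load("w2.npz")
# where key handle projects, handle centre expected at tool z=-.019
E
```

```text
(array([ 1.03501388, -0.18334564,  2.24740994]), array([-0.00080004,  0.01573026, -0.02474605]))
[ 2.56643810e+00 -2.73385934e-04  1.57277512e+00]
```

move_arm(
  increments=[
    [0, 0.26, -0.05, 0.5, 0, 0, 0],
    [0, 0.26, -0.05, 0.6, 0, 0, 0],
    [0, 0.26, -0.05, 0.6, 0, 0, 0],
    [0, 0.26, -0.03, 0.55, 0, 0, 0],
    [0, 0, 0, 0, 0, 0.016, -0.025],
    [0, 0, 0, 0, 0, 0, 0],
    [0, 0, 0, 0, 0, 0, 0],
  ],
)

```text
time_s: 7.85
ee_pos: [0.4831, -0.015, 0.1447]
eef_rot: [2.566, 0.0, 1.601]
force: [0.7, 0.5, -1.3]
grip_width: 0.0117
grip_force: 40.0
```

```bash
python3 - <<'E'
from h import *
print(delta(keyT(.012)));w=cam("wrist");o=ctrl.get_obs();print(o["force"],o["moment"])
np.savez("w3.npz",pose=w["pose"],K=w["K"])
b=cv2.resize(w["color"][140:300,240:400],None,fx=3.7,fy=3.7,interpolation=cv2.INTER_CUBIC)
cv2.imwrite("pics/w3.png",b)
E
```

```text
(array([ 0.00604901, -0.01346392,  0.00341321]), array([ 7.44270297e-05,  5.03899032e-04, -5.76682228e-04]))
[-0.4687827   0.19727475 -1.25904978] [-0.10720156  0.43400571  0.02993182]
```

View pics/w3.png

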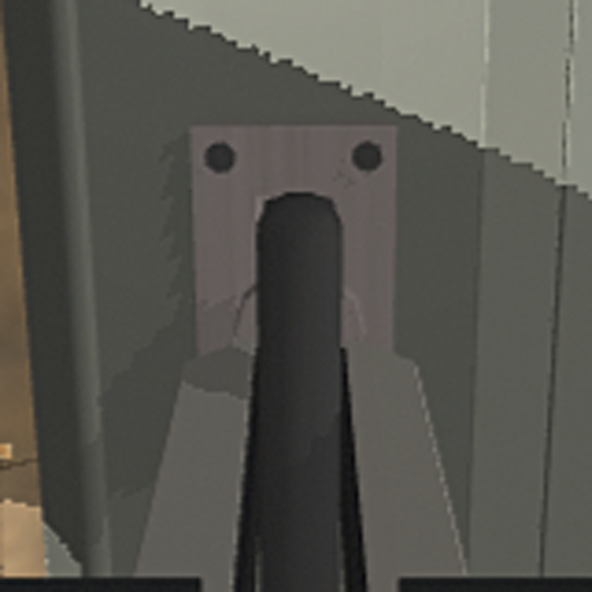

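```bash
python3 - <<'E'
from h import *
w=dict(np.load("w3.npz"));t=tool()
P=np.array([[.038,0,-.026],[.038,0,-.012],[0,0,-.026],[0.038,-.006,-.026],[0.038,.006,-.026]])
uv=proj(w,P@t[:3,:3].T+t[:3,3]);print((uv-[240,140])*3.7)
P=np.array([[-21,30,0],[21,30,0]])*1e-3
print((proj(w,P@K0[:3,:3].T+K0[:3,3])-[240,140])*3.7)
E
```

```text
[[296.16191293 211.6828659 ]
 [296.3875992  183.64299918]
 [296.34806808 467.17729562]
 [251.12276433 211.68258203]
 [341.20251932 211.68314978]]
[[190.394316   122.77641808]
 [395.73803409 122.57605567]]
```

move_arm(
  increments=[
    [0, 0, -0.02, 0.06, 0, 0, 0],
    [0, 0, 0, 0.1, 0, 0, 0],
    [0, 0, 0, 0.1, 0, 0, 0],
    [0, 0, 0, 0.08, 0, 0, 0],
    [0, 0, 0, 0.06, 0, 0, 0],
    [0, 0, 0, 0, 0, 0, 0],
  ],
)

```text
time_s: 8.5
ee_pos: [0.4931, -0.0155, 0.1264]
eef_rot: [2.567, -0.0, 1.6]
force: [0.3, 0.4, -1.3]
grip_width: 0.0116
grip_force: 40.0
```

```bash
python3 - <<'E'
from h import *
print(delta(keyT(-.02)));o=ctrl.get_obs();print(tool()[:3,:3].T@o["force"],o["moment"])
E
```

```text
(array([0.02403117, 0.01883876, 0.22919589]), array([-0.00125017,  0.00093198, -0.00147893]))
[ 0.42198214 -0.49245215  1.27036727] [0.0139296  0.48315147 0.06239192]
```

move_arm(
  increments=[
    [0, 0, 0, 0.06, 0, 0, 0],
    [0, 0, 0, 0.06, 0, 0, 0],
    [0, 0, 0, 0.06, 0, 0, 0],
    [0, 0, 0, 0.04, 0, 0, 0],
    [0, 0, 0, 0.02, 0, 0, 0],
    [0, 0, 0, 0.01, 0, 0, 0],
    [0, 0, 0, 0, 0, 0, 0],
  ],
)

```text
time_s: 9.2
ee_pos: [0.4992, -0.0153, 0.116]
eef_rot: [2.568, -0.0, 1.601]
force: [-11.1, -1.7, 5.0]
grip_width: 0.0117
grip_force: 40.0
```

```bash
python3 - <<'E'
from h import *
print(delta(keyT(-.02)));o=ctrl.get_obs();print(tool()[:3,:3].T@o["force"],o["moment"])
E
```

```text
(array([ 0.02323035,  0.02913123, -0.01265593]), array([-0.00215373,  0.00071634, -0.00126381]))
[ -1.37669506  -6.60073171 -10.23083098] [-0.27215556  1.65082316 -0.09328087]
```

move_arm(
  increments=[
    [0, 0, -0.015, 0, 0, 0, 0],
    [0, 0, 0, 0, 0, 0, 0.05],
    [0, 0, 0, 0, 0, 0, 0.1],
    [0, 0, 0, 0, 0, 0, 0.1],
    [0, 0, 0, 0, 0, 0, 0.1],
    [0, 0, 0, 0, 0, 0, 0.1],
    [0, 0, 0, 0, 0, 0, 0],
  ],
)

```text
time_s: 9.9
ee_pos: [0.4989, -0.0151, 0.1159]
eef_rot: [2.615, -0.241, 1.213]
force: [-8.5, 3.2, 6.0]
grip_width: 0.0113
grip_force: 40.0
```

```bash
python3 - <<'E'
from h import *
print(delta(keyT(-.02)));o=ctrl.get_obs();t=tool()[:3,:3].T;print(t@o["force"],t@o["moment"])
E
```

```text
(array([ 0.03201601,  0.02450645, -0.01116455]), array([-0.00131559,  0.00072353, -0.45466975]))
[ 1.43267474 -4.88062016 -9.61650965] [ 1.24317204  0.03877666 -0.08868966]
```

move_arm(
  increments=[
    [0, 0, 0, 0, 0, 0, 0.12],
    [0, 0, 0, 0, 0, 0, 0.12],
    [0, 0, 0, 0, 0, 0, 0.12],
    [0, 0, 0, 0, 0, 0, 0.12],
    [0, 0, 0, 0, 0, 0, 0.12],
    [0, 0, 0, 0, 0, 0, 0.12],
    [0, 0, 0, 0, 0, 0, 0.1],
    [0, 0, 0, 0, 0, 0, 0.1],
    [0, 0, 0, 0, 0, 0, 0.06],
    [0, 0, 0, 0, 0, 0, 0.03],
    [0, 0, 0, 0, 0, 0, 0],
    [0, 0, 0, 0, 0, 0, 0],
  ],
)

```text
time_s: 11.1
ee_pos: [0.4985, -0.0145, 0.1157]
eef_rot: [3.071, -0.57, 0.162]
force: [-11.7, 7.3, 7.8]
grip_width: 0.0116
grip_force: 40.0
```

```bash
python3 - <<'E'
from h import *
print(delta(keyT(-.02)));o=ctrl.get_obs();t=tool()[:3,:3].T;print(t@o["force"],t@o["moment"],o["qpos"])
E
```

```text
(array([ 0.04529291, -0.00246659, -0.01085897]), array([-2.42354216e-03,  1.37255275e-03, -1.46088862e+00]))
[ -4.51639906  -8.25600823 -12.75827954] [ 2.12714777 -1.28440142 -0.12314386] [-0.158884    0.04157375  2.17519448  0.28637106  0.37361251  1.03297769]
```

move_arm(
  increments=[
    [0, 0, 0, 0, 0, 0, 0.05],
    [0, 0, 0, 0, 0, 0, 0.05],
    [0, 0, 0, 0, 0, 0, 0.05],
    [0, 0, 0, 0, 0, 0, 0],
  ],
)

```text
time_s: 11.5
ee_pos: [0.4988, -0.0148, 0.1159]
eef_rot: [-3.116, -0.574, -0.017]
force: [-10.3, 5.6, 6.0]
grip_width: 0.0121
grip_force: 42.7
```

```bash
python3 - <<'E'
from h import *
print(delta(keyT(-.02)));o=ctrl.get_obs();t=tool()[:3,:3].T;print(t@o["force"],t@o["moment"],o["qpos"])
E
```

```text
(array([ 0.03739365, -0.01395964, -0.01011364]), array([-1.24460881e-03,  1.50366263e-03, -1.61115811e+00]))
[ -5.49454491  -5.74656766 -10.58164827] [ 1.24776588 -1.20941855 -0.8108872 ] [-0.15902558  0.04159177  2.17485525  0.2854991   0.37299817  1.18397347]
```

```bash
python3 - <<'E'
from h import *
t=tool();t[:3,:3]=t[:3,:3]@R.from_rotvec([0,0,-.06]).as_matrix()
H=M0@T([.11,0,.11],[0,0,0])
D=np.linalg.inv(t)@H@T([0,0,0],[0,1.06/20,0])@np.linalg.inv(H)@t
print(D[:3,3]/.05,R.from_matrix(D[:3,:3]).as_rotvec())
E
```

```text
[ 0.13065342  0.00258898 -0.17784375] [ 1.04072889e-03 -5.29897805e-02 -6.82937050e-06]
```

move_arm(
  increments=[
    [0, 0, 0, 0, 0, 0, -0.06],
    [0, 0.131, 0.003, -0.178, 0.001, -0.053, 0],
    [0, 0.131, 0.003, -0.178, 0.001, -0.053, 0],
    [0, 0.131, 0.003, -0.178, 0.001, -0.053, 0],
    [0, 0.131, 0.003, -0.178, 0.001, -0.053, 0],
    [0, 0.131, 0.003, -0.178, 0.001, -0.053, 0],
    [0, 0, 0, 0, 0, 0, 0],
  ],
)

```text
time_s: 12.2
ee_pos: [0.5087, -0.0146, 0.1712]
eef_rot: [3.135, -0.308, 0.053]
force: [-6.4, 4.2, 1.2]
grip_width: 0.0119
grip_force: 40.2
```

```bash
cat > st.py <<'E'
from h import *
o=ctrl.get_obs();t=tool()[:3,:3];print("toolF",t.T@o["force"],t.T@o["moment"],o["qpos"],"zdir",t[:,2],"lid est",np.degrees(np.arctan2(-t[0,2],-t[2,2]))+33)
E
python3 st.py
```

```text
toolF [-5.50106131 -4.53881264 -3.04382581] [ 0.97393201 -1.52994635 -0.41897402] [-0.1257563   0.0729848   1.90603472  0.062275    0.85887714  1.36008299] zdir [ 0.3031754  0.0091651 -0.9528907] lid est 15.35080921674298
```

move_arm(
  increments=[
    [0, 0.131, 0.003, -0.178, 0.001, -0.053, 0],
    [0, 0.131, 0.003, -0.178, 0.001, -0.053, 0],
    [0, 0.131, 0.003, -0.178, 0.001, -0.053, 0],
    [0, 0.131, 0.003, -0.178, 0.001, -0.053, 0],
    [0, 0.131, 0.003, -0.178, 0.001, -0.053, 0],
    [0, 0.131, 0.003, -0.178, 0.001, -0.053, 0],
    [0, 0.131, 0.003, -0.178, 0.001, -0.053, 0],
    [0, 0.131, 0.003, -0.178, 0.001, -0.053, 0],
    [0, 0, 0, 0, 0, 0, 0],
  ],
)

```text
time_s: 13.1
ee_pos: [0.5517, -0.0132, 0.247]
eef_rot: [-3.139, 0.116, 0.051]
force: [-7.3, 4.6, 5.1]
grip_width: 0.0117
grip_force: 40.3
```

```bash
python3 st.py; python3 - <<'E'
from h import *
p=cam("scene")
cv2.imwrite("pics/s4.png",cv2.resize(p["color"][60:280,180:480],None,fx=2,fy=2,interpolation=cv2.INTER_CUBIC))
E
```

```text
toolF [-7.63994987 -5.00889278 -4.2589105 ] [ 1.15052465 -1.60564304 -0.4099074 ] [-0.08372287  0.34861841  1.36475197 -0.0131907   1.54367873  1.43692951] zdir [-0.11588693 -0.0035067  -0.99325622] lid est 39.65482560780671
```

View pics/s4.png

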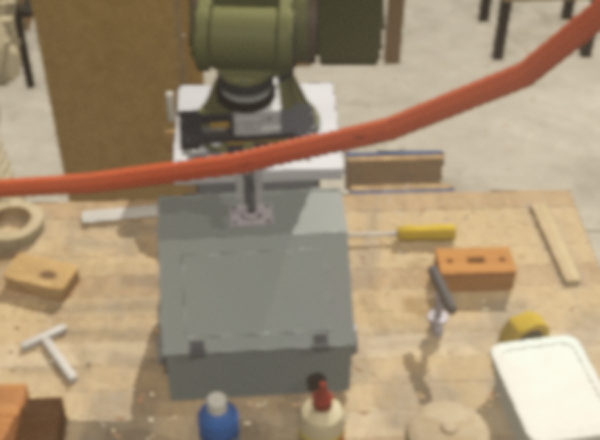

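The lid is rising with the key in it (plate at about (250,215) in the crop), and the block and the other things are untouched. I'll carry on to 60°.

move_arm(
  increments=[
    [0, 0.131, 0.003, -0.178, 0.001, -0.053, 0],
    [0, 0.131, 0.003, -0.178, 0.001, -0.053, 0],
    [0, 0.131, 0.003, -0.178, 0.001, -0.053, 0],
    [0, 0.131, 0.003, -0.178, 0.001, -0.053, 0],
    [0, 0.131, 0.003, -0.178, 0.001, -0.053, 0],
    [0, 0.131, 0.003, -0.178, 0.001, -0.053, 0],
    [0, 0.131, 0.003, -0.178, 0.001, -0.053, 0],
    [0, 0, 0, 0, 0, 0, 0],
    [0, 0, 0, 0, 0, 0, 0],
  ],
)

```text
time_s: 14.05
ee_pos: [0.6119, -0.0113, 0.2936]
eef_rot: [-3.131, 0.486, 0.054]
force: [-4.0, 4.9, -0.7]
grip_width: 0.0116
grip_force: 40.1
```

```bash
python3 st.py
```

```text
toolF [-2.99100399 -5.08772607  2.37330038] [ 1.256346   -0.68667156 -0.34962481] [-0.05952504  0.74614513  0.7329485  -0.05058409  2.14600635  1.44247856] zdir [-0.46668598 -0.01468882 -0.8843011 ] lid est 60.82265270353193
```

move_arm(
  increments=[
    [0.5, 0, 0, 0, 0, 0, 0],
    [0.5, 0, 0, 0, 0, 0, 0],
    [0.5, 0, 0, 0, 0, 0, 0],
    [0.5, 0, 0, 0, 0, 0, 0],
    [0.5, 0, 0, 0, 0, 0, 0],
    [0.5, 0, 0, -0.2, 0, 0, 0],
    [0.5, 0, 0, -0.4, 0, 0, 0],
    [0.5, 0, 0, -0.4, 0, 0, 0],
    [0.5, -0.4, 0, 0, 0, 0, 0],
    [0.5, -0.8, 0, 0, 0, 0, 0],
    [0.5, -0.9, 0, 0, 0, 0, 0],
    [0.5, -0.9, 0, 0, 0, 0, 0],
    [0.5, -0.9, 0, 0, 0, 0, 0],
    [0.5, -0.9, 0, 0, 0, 0, 0],
    [0, 0, 0, 0, 0, 0, 0],
  ],
)

```text
time_s: 15.55
ee_pos: [0.4198, -0.0224, 0.4548]
eef_rot: [-3.135, 0.476, 0.051]
force: [0.9, 0.6, 0.8]
grip_width: 0.0421
grip_force: 0.0
```

```bash
python3 st.py; python3 - <<'E'
from h import *
p=cam("scene")
cv2.imwrite("pics/s5.png",cv2.resize(p["color"][60:280,180:480],None,fx=2,fy=2,interpolation=cv2.INTER_CUBIC))
E
```

```text
toolF [ 0.42637973 -0.53636866 -1.12494011] [-0.01674582  0.04577524  0.02268636] [-0.10045043  0.23249062  1.11025014 -0.08133605  2.26994842  1.38381644] zdir [-0.45838096 -0.01630003 -0.88860633] lid est 60.28660950137316
```

View pics/s5.png

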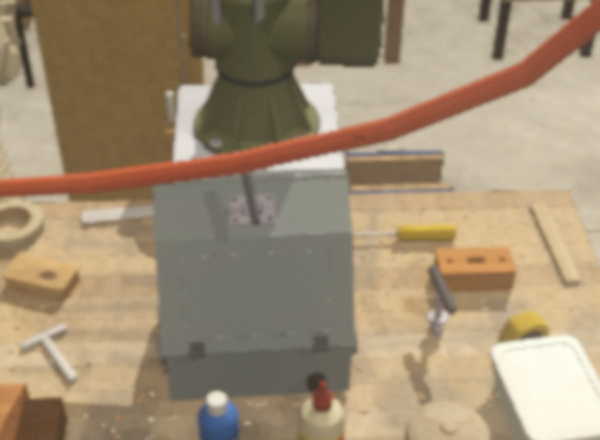

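The lid stands at about 60° with the key left turned in the lock (crop (250,205)). Next I flip the gripper and tilt it to go in under the lid.

move_arm(
  increments=[
    [0, 0, 0, 0, 0, 0, -0.145],
    [0, 0, 0, 0, 0, 0, -0.145],
    [0, 0, 0, 0, 0, 0, -0.145],
    [0, 0, 0, 0, 0, 0, -0.145],
    [0, 0, 0, 0, 0, 0, -0.145],
    [0, 0, 0, 0, 0, 0, -0.145],
    [0, 0, 0, 0, 0, 0, -0.145],
    [0, 0, 0, 0, 0, 0, -0.145],
    [0, 0, 0, 0, 0, 0, -0.145],
    [0, 0, 0, 0, 0, 0, -0.145],
    [0, 0, 0, 0, 0, 0, -0.145],
    [0, 0, 0, 0, 0, 0, -0.145],
    [0, 0, 0, 0, 0, 0, -0.145],
    [0, 0, 0, 0, 0, 0, -0.145],
    [0, 0, 0, 0, 0, 0, -0.145],
    [0, 0, 0, 0, 0, 0, -0.145],
    [0, 0, 0, 0, 0, 0, -0.145],
    [0, 0, 0, 0, 0, 0, -0.145],
    [0, 0, 0, 0, 0, 0, -0.145],
    [0, 0, 0, 0, 0, 0, -0.145],
  ],
)

```text
time_s: 17.6
ee_pos: [0.4237, -0.0224, 0.4493]
eef_rot: [-3.027, -0.474, 2.928]
force: [-0.6, 0.1, 0.9]
grip_width: 0.0007
grip_force: 0.0
```

move_arm(
  increments=[
    [0, 0, 0, 0, 0, 0, -0.145],
    [0, 0, 0, 0, 0, 0, -0.08],
    [0, 0, 0, 0, 0, -0.14, 0],
    [0, 0, 0, 0, 0, -0.14, 0],
    [0, 0, 0, 0, 0, -0.14, 0],
    [0, 0, 0, 0, 0, -0.14, 0],
    [0, 0, 0, 0, 0, -0.14, 0],
    [0, 0, 0, 0, 0, -0.14, 0],
    [0, 0, 0, 0, 0, -0.14, 0],
    [0, 0, 0, 0, 0, -0.14, 0],
    [0, 0, 0, 0, 0, -0.14, 0],
    [0, 0, 0, 0, 0, 0, 0],
  ],
)

```text
time_s: 18.8
ee_pos: [0.422, -0.0225, 0.4488]
eef_rot: [3.141, 0.776, -3.11]
force: [-0.6, -0.4, -0.0]
grip_width: 0.0005
grip_force: 0.0
```

```bash
cat > sw.py <<'E'
from h import *
a=np.radians(45)
def G(x,z):
    L=np.eye(4);L[:3,:3]=np.array([[-np.cos(a),0,np.sin(a)],[0,1,0],[-np.sin(a),0,-np.cos(a)]]);L[:3,3]=[x,0,z]
    return M0@L
if __name__=="__main__":
    import sys;x,z=map(float,sys.argv[1:])
    print(*delta(G(x,z)),(np.linalg.inv(M0)@tool())[:3,3]);o=ctrl.get_obs();print(o["qpos"],o["force"])
E
python3 sw.py -.09 .17
```

```text
[2.70646117 0.11525109 5.18488137] [ 0.00095312 -0.00927164  0.00027799] [-0.17502977 -0.00597109  0.44979869]
[-0.27977637 -0.53030942  1.88771687  0.25133177  1.04678239 -1.9244381 ] [-0.57940462 -0.43884083 -0.00397604]
```

move_arm(
  increments=[
    [0, 0.3, 0.015, 0.6, 0, 0, 0],
    [0, 0.4, 0.02, 0.76, 0, 0, 0],
    [0, 0.4, 0.02, 0.76, 0, 0, 0],
    [0, 0.4, 0.02, 0.76, 0, 0, 0],
    [0, 0.4, 0.02, 0.76, 0, 0, 0],
    [0, 0.4, 0.02, 0.76, 0, 0, 0],
    [0, 0.4, 0, 0.76, 0, -0.009, 0],
    [0, 0, 0, 0, 0, 0, 0],
  ],
)

```text
time_s: 19.6
ee_pos: [0.5062, -0.0127, 0.1651]
eef_rot: [3.137, 0.771, -3.109]
force: [-0.8, 0.2, 0.5]
grip_width: 0.0003
grip_force: 0.0
```

```bash
python3 sw.py -.035 .081;python3 - <<'E'
from h import *
w=cam("wrist")
for t in("switch_bar",):
    for d in ctrl.cut_out(t,w)[:3]: print(t,d["conf"],d["centre"],d["mask"].sum())
print(proj(w,(M0@[-.006,0,.088,1])[:3]),proj(w,tool()[:3,3]))
cv2.imwrite("pics/w6.png",w["color"])
E
```

```text
[ 0.38859467 -0.03541654  1.99650884] [ 0.00570415 -0.01423954  0.00077335] [-0.09064867  0.00121776  0.16613232]
[-0.17862223 -0.0735639   2.24036967  0.61947044  0.26275488 -2.32641126] [-0.76587472  0.16263071  0.4886071 ]
switch_bar 0.79 [196.0, 321.3] 1377
[[319.70421837 199.03554536]] [[320.89037836 256.39329098]]
```

View pics/w6.png

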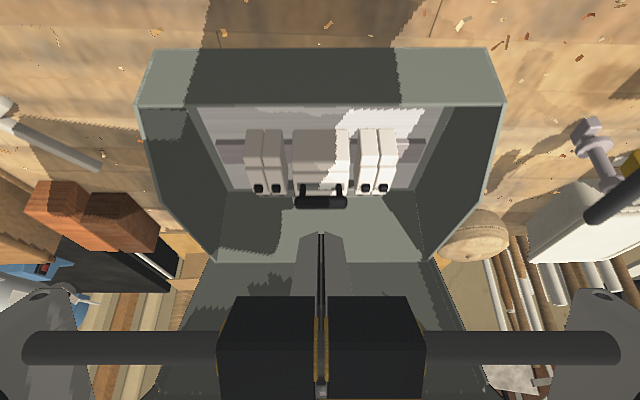

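The bar shows at (320,202), where the model puts it (320,199); the fingers are in line with it. Joint 5 is low, so I'll tilt less (35°) and line the tool up with the arm.

```bash
sed -i 's/radians(45)/radians(35)/; s/return M0@L/L[:3,:3]=R.from_euler("z",-.11).as_matrix()@L[:3,:3];return M0@L/' sw.py; python3 sw.py -.07 .14
```

```text
[ 0.18659592 -0.01412655  0.73856193] [0.07419204 0.16969169 0.08649029] [-0.08936755  0.00058344  0.17279918]
[-0.17933623 -0.08490318  2.23678032  0.60880586  0.26688853 -2.3152555 ] [ 0.91601938 -0.48880417  0.46212426]
```

move_arm(
  increments=[
    [0, 0, 0, 0, 0.037, 0.085, 0.043],
    [0, 0, 0, 0, 0.037, 0.085, 0.043],
    [0, 0, 0, 0, 0, 0, 0],
  ],
)

```text
time_s: 20.0
ee_pos: [0.5085, -0.0099, 0.1749]
eef_rot: [3.126, 0.688, 3.112]
force: [0.6, 0.1, -0.3]
grip_width: 0.0007
grip_force: 0.0
```

```bash
python3 sw.py -.045 .11;python3 sw.py -.03 .081
```

```text
[ 0.16746005 -0.05139283  1.56776582] [0.04567642 0.07725506 0.03994561] [-0.08819646  0.00395442  0.17587763]
[-0.13608901 -0.07447465  2.17216556  0.23355128  0.36872465 -1.87183835] [ 0.64793592  0.05027006 -0.27818844]
[ 0.30471096 -0.04330776  2.20612059] [0.04567642 0.07725506 0.03994561] [-0.08819646  0.00395442  0.17587763]
[-0.13608901 -0.07447465  2.17216556  0.23355128  0.36872465 -1.87183835] [ 0.64793592  0.05027006 -0.27818844]
```

move_arm(
  increments=[
    [0, 0, 0, 0, 0.023, 0.039, 0.02],
    [0, 0, 0, 0, 0.023, 0.039, 0.02],
    [0, 0, 0, 0, 0, 0, 0],
  ],
)

```text
time_s: 20.3
ee_pos: [0.5078, -0.0095, 0.1732]
eef_rot: [-3.141, 0.61, 3.066]
force: [-0.2, 0.3, -0.0]
grip_width: 0.0003
grip_force: 0.0
```

```bash
python3 sw.py -.045 .11;python3 sw.py -.03 .081
```

```text
[0.0114544  0.00554256 1.5575226 ] [ 0.00180388 -0.00126955  0.00284464] [-0.08889518  0.00442968  0.174177  ]
[-0.09743447 -0.05225277  2.12122721  0.02803532  0.46329226 -1.61408438] [-0.16292041  0.29563251 -0.03083508]
[0.09895559 0.03756055 2.20383397] [ 0.00180388 -0.00126955  0.00284464] [-0.08889518  0.00442968  0.174177  ]
[-0.09743447 -0.05225277  2.12122721  0.02803532  0.46329226 -1.61408438] [-0.16292041  0.29563251 -0.03083508]
```

move_arm(
  increments=[
    [0, 0, 0, 0.3, 0, 0, 0],
    [0, 0, 0, 0.4, 0, 0, 0],
    [0, 0.02, 0.01, 0.4, 0, 0, 0],
    [0, 0.02, 0.01, 0.4, 0, 0, 0],
    [0, 0.03, 0.01, 0.4, 0, 0, 0],
    [0, 0.03, 0.01, 0.3, 0, 0, 0],
    [0, 0, 0, 0, 0, 0, 0],
  ],
)

```text
time_s: 21.0
ee_pos: [0.5653, -0.0124, 0.0768]
eef_rot: [3.141, 0.606, 3.066]
force: [0.2, 0.5, -0.1]
grip_width: 0.0004
grip_force: 0.0
```

```bash
python3 sw.py .018 .081
```

```text
[-0.84551001  0.11186783  0.50823431] [ 0.00168911 -0.00515225  0.00215606] [-0.03153853 -0.00029099  0.07782052]
[-0.09077404  0.25612135  2.0556884   0.03848644  0.22428313 -1.62040646] [ 0.20840301  0.47265842 -0.14829262]
```

move_arm(
  increments=[
    [0, -0.105, 0.014, 0.063, 0, 0, 0],
    [0, -0.105, 0.014, 0.063, 0, 0, 0],
    [0, -0.105, 0.014, 0.063, 0, 0, 0],
    [0, -0.105, 0.014, 0.063, 0, 0, 0],
    [0, -0.105, 0.014, 0.063, 0, 0, 0],
    [0, -0.105, 0.014, 0.063, 0, 0, 0],
    [0, -0.105, 0.014, 0.063, 0, 0, 0],
    [0, 0, 0, 0, 0, 0, 0],
  ],
)

```text
time_s: 21.8
ee_pos: [0.6078, -0.0104, 0.0789]
eef_rot: [3.141, 0.602, 3.064]
force: [-7.0, -0.6, -1.9]
grip_width: 0.0003
grip_force: 3.7
```

```bash
python3 sw.py .018 .081;python3 - <<'E'
from h import *
w=cam("wrist")
for d in ctrl.cut_out("switch_bar",w)[:3]: print(d["conf"],d["centre"],d["mask"].sum())
for x in(-.006,.01,.026): print(proj(w,(M0@[x,0,.088,1])[:3]))
cv2.imwrite("pics/w7.png",w["color"])
E
```

```text
[-0.12806715  0.00814382  0.06173502] [ 0.00136754 -0.00872854  0.00106841] [0.01097169 0.00035543 0.07991677]
[-0.07772311  0.3319646   1.94110238  0.00307518  0.26639004 -1.57403232] [-7.04717257 -0.57521152 -1.86421529]
0.76 [228.2, 332.6] 2098
[[317.95644215 242.07278576]]
[[321.12428193 256.1531389 ]]
[[323.90396296 268.5082115 ]]
```

View pics/w7.png

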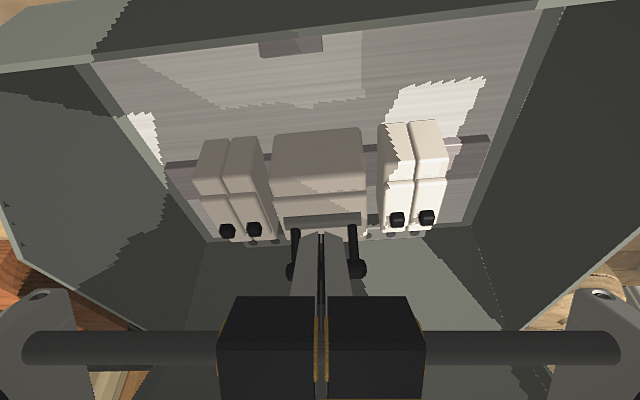

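The handle is over: the bar's ends at (292,270) and (357,268) match the predicted on position (324,268). I'll press a bit more to be sure it is against its stop.

move_arm(
  increments=[
    [0, -0.05, 0.005, 0.03, 0, 0, 0],
    [0, -0.05, 0.005, 0.03, 0, 0, 0],
    [0, 0, 0, 0, 0, 0, 0],
  ],
)

```text
time_s: 22.2
ee_pos: [0.61, -0.0102, 0.0765]
eef_rot: [3.141, 0.593, 3.064]
force: [-29.8, -1.3, 0.3]
grip_width: 0.0002
grip_force: 12.9
```

```bash
python3 sw.py .018 .081
```

```text
[-0.11919244 -0.00018886 -0.00502188] [ 0.00126765 -0.01777334  0.0011856 ] [0.01322782 0.00052971 0.07746079]
[-7.67500143e-02  3.41874489e-01  1.93020608e+00  6.12464471e-04
  2.76419835e-01 -1.57096538e+00] [-29.84646291  -1.25555379   0.3072648 ]
```

move_arm(
  increments=[
    [0, 0.1, -0.01, -0.06, 0, 0, 0],
    [0, 0.25, -0.03, -0.15, 0, 0, 0],
    [0, 0.25, -0.03, -0.15, 0, 0, 0],
    [0, 0.25, -0.03, -0.15, 0, 0, 0],
    [0, 0, 0, -0.4, 0, 0, 0],
    [0, 0, 0, -0.6, 0, 0, 0],
    [0, 0, 0, -0.6, 0, 0, 0],
    [0, 0, 0, -0.6, 0, 0, 0],
    [0, 0, 0, -0.6, 0, 0, 0],
    [0, 0, 0, -0.6, 0, 0, 0],
    [0, 0, 0, 0, 0, 0, 0],
  ],
)

```text
time_s: 23.3
ee_pos: [0.4686, -0.0042, 0.2211]
eef_rot: [3.141, 0.613, 3.064]
force: [0.7, 0.1, -0.1]
grip_width: 0.0005
grip_force: 0.0
```

```bash
python3 sw.py -.09 .17;python3 - <<'E'
from h import *
w=cam("wrist");s=cam("scene")
for d in ctrl.cut_out("switch_bar",w)[:3]: print(d["conf"],d["centre"],d["mask"].sum())
for x in(-.006,.01,.026): print(proj(w,(M0@[x,0,.088,1])[:3]))
b=np.vstack([w["color"][60:290],s["color"][60:280]]);cv2.imwrite("pics/e8.png",b)
E
```

```text
[-0.03596258 -0.1355359   1.29906936] [0.00140701 0.00223815 0.00113402] [-0.12788856  0.01090855  0.22209196]
[-0.09257839 -0.22554888  2.1472152   0.01647025  0.60694859 -1.59680875] [ 0.7012628   0.13499312 -0.05268599]
0.91 [207.1, 322.0] 756
[[323.54165514 196.22994301]]
[[324.91532129 204.49274883]]
[[326.20301647 212.23842652]]
```

View pics/e8.png

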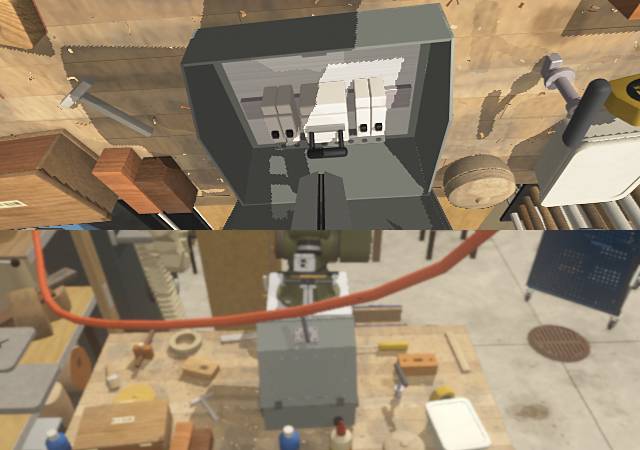

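The bar is at (327,212), the on position; the lid is still up with the key in it, and the gripper is clear of everything.

```bash
python3 -c "
from station import ctrl
print(ctrl.hand_in())"
```

```text
the job is handed in; nothing more can be done
None
```

I handed the job in at about 23 s: the key is home and turned to its stop and left in the lock, the lid stands at about 60°, the main switch is pushed hard over to the back, and I moved nothing else on the bench.

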